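Fish a dropped connector out of the gap in an opened console

ROBOT

A 7-joint arm with a two-finger parallel gripper is mounted at the origin on the work surface. World frame = base frame: x ahead of the robot, y to its left, z up, the work surface at z = 0. Lengths are in m, angles in rad, forces in N, time in s.
With the tool pointing down it reaches from about 0.4 to 0.85 m from the base axis. Payload 10.4 kg.
Tool frame: the origin (TCP) lies on the centre line of the jaws, within the pads' length; the fingertips stand 22 mm ahead of it and the grasp point (between the pads) lies 3 mm ahead of it; z points along the fingers, y is the direction in which the jaws open and shut (so a half turn about z gives the same grasp; the last joint's range is limited). The gripper opens to 85 mm and grips with 20 to 120 N. Pads are 22 mm wide; open, the fingers measure 114 mm over their backs; the gripper's body (76 mm by 85 mm) begins 54 mm behind the grasp point. The pads swing forward as they close: fully open they stand 13 mm farther back than shut.
Start: joints at [1.312, 0.332, -0.065, 1.46, 0.022, 1.35, -0.088], TCP at [0.146, -0.608, 0.253] pointing down, gripper open.
Joint ranges: [-2.6, 2.6], [-0.5, 2.12], [-1.47, 1.34], [0.16, 2.42], [-1.27, 4.41], [0.06, 2.06], [-2.6, 2.6]. Speed limits (rad/s): [2.22, 2.22, 2.79, 2.79, 3.14, 3.14, 3.14].

INTERFACE

Orientations are given as a unit quaternion [x, y, z, w].
In Python, from workcell import manip gives the robot as it stands. The module is installed in compiled form; this text tells all that it offers.
- The arm moves only by the shell command python3 -m crank 'ROWS' [FORCE]. ROWS is JSON, a list of rows, each a list of 3 entries, a list of its own where there are three numbers: the opening, from -1 (shut) to 1 (fully open), then the shift along the tool's x, y, z normalised to -1 to 1, where 1 is 80 mm, then the turn, a rotation vector about the tool's x, y, z normalised to -1 to 1, where 1 is pi/4 rad. In form: [[jaw, [tx, ty, tz], [ax, ay, az]], ...]. A call has exactly 5 rows; each row shifts and turns the commanded pose from where the row before left it, along the tool's axes as they then stand; what a row does not reach is not made up. A row lasts 1/10 s, in which the tool goes at most 50 mm and 8.59 degrees, less where a joint would pass 70% of its speed; a pose out of reach is approached as far as the arm can. A call with a number of a shift or a turn outside -1 to 1 is refused whole. A call with a gripper value outside its range is refused whole. The fingers move at their own pace and stop on an object; FORCE is the grip in N (left out, the last holds). Time passes only in rows, so rows that do not move let the fingers close, or fill a call up. It gives the time, the measured TCP pose, the force and the opening at its end, in the units of the state.
- manip.get_obs(): the state, without advancing time (a new reading comes with each control period).
- manip.camera(name): name is "scene" or "top" or "wrist"; returns the picture (384x512x3 uint8, blue, green, red); there is no depth.
- manip.camera_info(name): a dict with "K" (3x3 intrinsics, pixels), "camera_from_world" (4x4, takes a point from world to camera coordinates); the wrist camera has in their place "mount" (4x4, takes a point from camera to tool coordinates, whose origin is the TCP and whose axes are the flange's). Camera axes: x right, y down, z forward; pixel columns grow to the right and rows downward; lengths in m; the calibration is good to about 2 mm. The wrist camera is an equidistant fisheye: a pixel r from the principal point sees the ray r / f radians off the axis. A picture is of the moment at which its call begins: read the wrist's pose just before it. camera_info takes no time and is no camera call.
- manip.hand_in(): hands the job in, once; it reports no verdict.
The state is a dict: "clock": time; "joint_pos": joint angles; "joint_velocities": joint speeds; "tau": joint torques, N m; "position": TCP position; "ee_rot": TCP orientation; "ft_force": force on the tool from outside, world axes, zero at the start; "torque": the same for the moment, N m; "grip_width": opening from 0.0 (shut) to 1.0 (fully open).
Only numpy, scipy, OpenCV 4.12 (cv2) and the standard library are available. Lean on these libraries where they do the work, as an engineer would, in place of code of your own. Each camera call takes 0.05 s, during which the arm holds its last target.

TASK

The small black connector block has dropped into the narrow gap between the two units of the opened console and slid under the clear strip. Take the bent pick from its rest, fish the block out with it, without touching the block with the fingers, until the block lies wholly out on the bare tray in front of the gap; go gently, never leaning hard on the console with the pick, and then hang the pick back in its rest.

Things in the scene. Friction and masses are not known exactly. Their poses are not given: they have to be found in the camera images.
- chassis: Fixed opened console base: aluminium tray 290 x 230 mm, 3 mm thick, with two units on it, each 160 long, 85 wide, tops 58 mm over the table. Between them a straight gap 30 mm wide along chassis x, middle at y = 0. Origin on the table under the middle of the gap's mouth; +x into the gap, -x over the bare tray in front (115 mm of it, towards the robot), z up.
- gap_mouth (a point): Middle of the gap's mouth, on the tray's upper face, 3 mm above the chassis origin, axes as the chassis. Tray and gap floor are one flat face. A wall closes the gap 160 mm in. A clear plastic strip bridges the gap from 50 mm in to that wall, 3 mm thick, its underside 40 mm above the tray. Keep the pick's push on tray, walls and strip under about 15 N.
- connector_center (a point): Centre of the dropped connector block: black plastic, 26 x 26 mm, 7 mm high, about 40 g, loose, lying flat and square on the gap's floor, its centre 55 to 85 mm in from the mouth, partly or wholly under the clear strip.
- connector: The same loose connector block; origin at the centre of its underside, z up.
- pick: Bent telescopic pick, 0.2 kg, hanging upright by its collar. Origin: centre of the collar's underside. Above: collar 34 x 34 x 4 mm, square handle 18 x 18 mm up to z = 60 mm. Below: sleeve 9 mm thick to z = -50 mm, then a 6 mm rod: down, level along the pick's +x, and 70 mm from the shaft (centre to centre) down again in a short tip ending 16 mm below the level run's underside.
- pick_grip (a point): Centre of the pick's square handle, 34 mm above the pick's origin, axes as the pick. How far the rod is drawn out of the sleeve differs each time and is not measured: the tip's lower end is 84 to 108 mm below the pick's origin, stiffly held (60 N). Find it by touch: lower the tip slowly on to the bare tray until it is felt.
- rest: Fixed tool rest: base 130 x 90 x 6 mm, post at -x, on it a level fork; its two prongs (12 mm wide, 16 mm apart) run along the rest's x, open at +x, tops 120 mm over the table. Origin on the table under the hanging pick's shaft. The pick's level run points out of the fork's open end: it lifts straight up, and hangs back straight down with the shaft between the prongs.
- rest_seat (a point): Where the centre of the underside of the pick's collar sits on the fork: 120 mm above the rest's origin; axes as the rest (the pick hangs with its +x along the rest's +x).
Not all that is in view belongs to the job. Leave any orange look-alike of the pick alone.

How it is judged:
By the outcome, as a careful person would: the job done as asked, in the order asked, and still so for the second after the job is handed in, with the robot touching nothing.
It also fails if it takes over 56 s, if anything falls off the work surface, if the arm or the gripper's body presses on something with over 40 N, if the wrist force passes 120 N, or if a joint passes its speed limit or range.

## Working session

There is one attempt and no reset: what is moved stays moved. The work goes in short steps, Python scripts to look and compute and a shell command to move; the robot and the scene stay as the last step left them, time stands still between calls to the robot, and variables do not carry over. Pictures are saved under pics/ and viewed, and the job is handed in when it is done.

```bash
mkdir -p pics; ls
python3 - <<'E'
from workcell import manip
import cv2,numpy as np
o=manip.get_obs()
for k,v in o.items(): print(k,np.round(v,3))
for n in ["scene","top","wrist"]:
    cv2.imwrite(f"pics/{n}0.png",manip.camera(n)); 
    for k,v in manip.camera_info(n).items(): print(n,k,np.round(v,4).tolist() if not isinstance(v,str) else v)
E
```

```text
pics
clock 0.0
joint_pos [ 1.312  0.333 -0.065  1.461  0.022  1.35  -0.088]
joint_velocities [ 0.    -0.001 -0.     0.002 -0.001  0.001  0.   ]
tau [ 0.0000e+00 -6.2545e+01  4.9000e-02 -3.9160e+01  1.6000e-02  1.0000e-02
 -0.0000e+00]
position [ 0.146 -0.607  0.253]
ee_rot [ 0.993  0.118 -0.    -0.001]
ft_force [ 0.289  0.768 -0.684]
torque [-0.042  0.027 -0.008]
grip_width 0.999
scene K [[376.3337, 0.0, 265.674], [0.0, 376.3337, 198.3039], [0.0, 0.0, 1.0]]
scene camera_from_world [[-0.7961, 0.6049, 0.0145, 0.3278], [0.3909, 0.5325, -0.7508, -0.1695], [-0.4619, -0.592, -0.6604, 1.0784], [0.0, 0.0, 0.0, 1.0]]
top K [[423.34, 0.0, 253.8308], [0.0, 423.34, 188.402], [0.0, 0.0, 1.0]]
top camera_from_world [[-0.0621, -0.9981, -0.0034, 0.1267], [-0.9778, 0.0616, -0.2002, 0.4821], [0.2001, -0.0091, -0.9797, 0.8254], [0.0, 0.0, 0.0, 1.0]]
wrist K [[297.3186, 0.0, 255.9058], [0.0, 297.3186, 186.6119], [0.0, 0.0, 1.0]]
wrist mount [[-0.0013, -0.9598, -0.2806, 0.0722], [1.0, -0.0013, -0.0, 0.0004], [-0.0003, -0.2806, 0.9598, -0.1213], [0.0, 0.0, 0.0, 1.0]]
```

View pics/scene0.png

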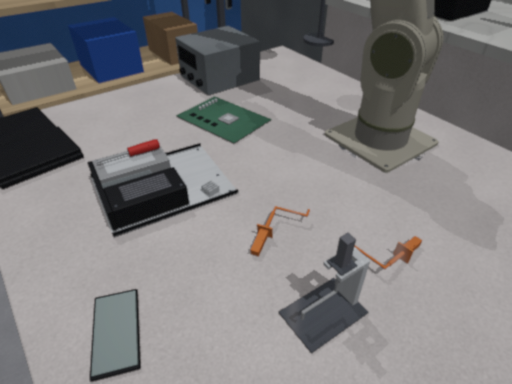

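View pics/top0.png

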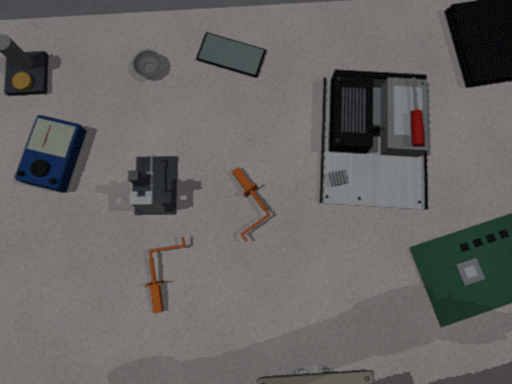

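View pics/wrist0.png

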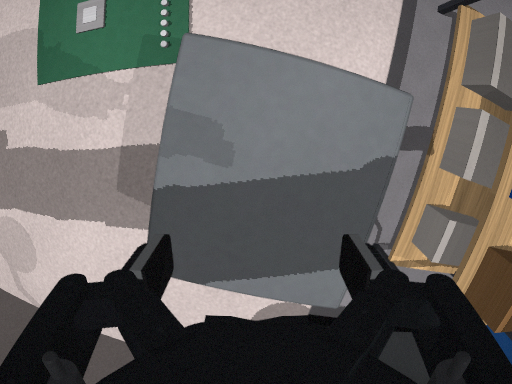

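Run:
```python
import cv2,numpy as np
t=cv2.imread("pics/top0.png");s=cv2.imread("pics/scene0.png")
a=cv2.resize(t[140:230,110:200],(540,540),interpolation=cv2.INTER_CUBIC)
cv2.imwrite("pics/c1.png",a)
cv2.imwrite("pics/c2.png",cv2.resize(t[60:215,310:440],None,fx=3.8,fy=3.8,interpolation=cv2.INTER_CUBIC))
cv2.imwrite("pics/c3.png",cv2.resize(s[220:350,270:380],None,fx=4.5,fy=4.5,interpolation=cv2.INTER_CUBIC))
cv2.imwrite("pics/c4.png",cv2.resize(s[130:235,80:245],None,fx=4.5,fy=4.5,interpolation=cv2.INTER_CUBIC))
```

```text
(no output)
```

View pics/c1.png

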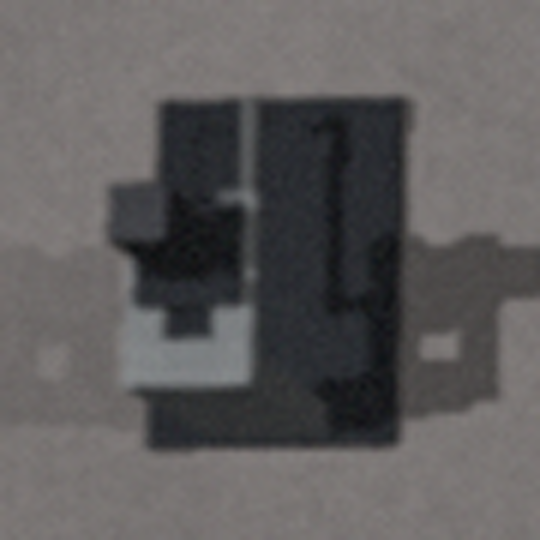

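View pics/c2.png

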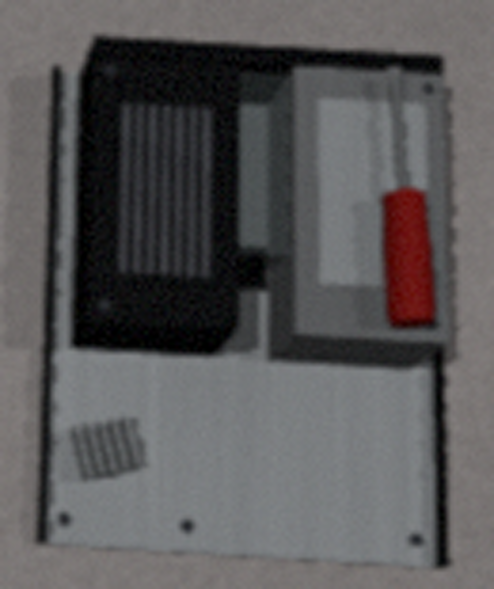

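View pics/c3.png

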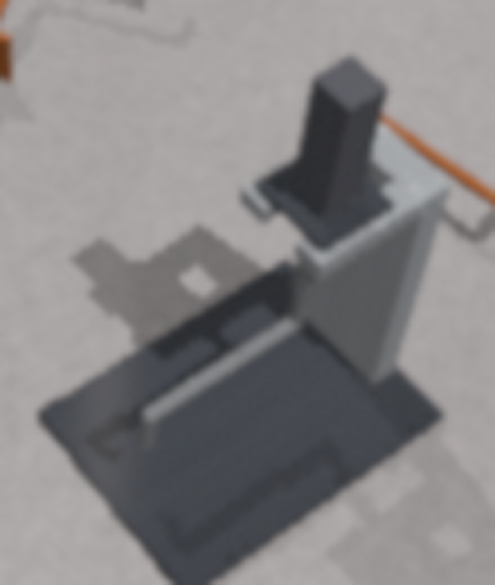

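View pics/c4.png

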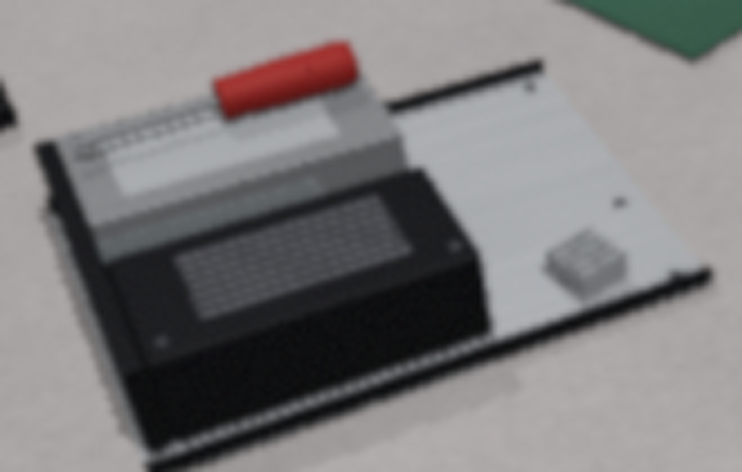

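```bash
cat > h.py <<'E'
from workcell import manip
import cv2,numpy as np
from scipy.spatial.transform import Rotation as R
def cam(n): 
    i=manip.camera_info(n); return np.array(i["K"]),np.array(i["camera_from_world"])
def ray(n,u,v):
    K,T=cam(n); d=T[:3,:3].T@np.linalg.solve(K,[u,v,1.]); return -T[:3,:3].T@T[:3,3],d
def onz(n,u,v,z):
    c,d=ray(n,u,v); return c+d*(z-c[2])/d[2]
def proj(n,p):
    K,T=cam(n); q=K@(T[:3,:3]@np.array(p)+T[:3,3]); return q[:2]/q[2]
def wpose(o=None):
    o=o or manip.get_obs(); T=np.eye(4);T[:3,:3]=R.from_quat(o["ee_rot"]).as_matrix();T[:3,3]=o["position"];return T
def wray(T,u,v):
    i=manip.camera_info("wrist");K=np.array(i["K"]);M=T@np.array(i["mount"])
    x,y=(u-K[0,2])/K[0,0],(v-K[1,2])/K[1,1];r=np.hypot(x,y)
    d=np.array([x/r*np.sin(r),y/r*np.sin(r),np.cos(r)]) if r>1e-9 else np.array([0,0,1.])
    return M[:3,3],M[:3,:3]@d
def wonz(T,u,v,z):
    c,d=wray(T,u,v); return c+d*(z-c[2])/d[2]
def wproj(T,p):
    i=manip.camera_info("wrist");K=np.array(i["K"]);M=np.linalg.inv(T@np.array(i["mount"]))
    q=M[:3,:3]@np.array(p)+M[:3,3];th=np.arctan2(np.hypot(q[0],q[1]),q[2]);a=np.arctan2(q[1],q[0])
    return np.array([K[0,2]+K[0,0]*th*np.cos(a),K[1,2]+K[1,1]*th*np.sin(a)])
def tri(rays):
    A=np.zeros((3,3));b=np.zeros(3)
    for c,d in rays:
        d=d/np.linalg.norm(d);P=np.eye(3)-np.outer(d,d);A+=P;b+=P@c
    return np.linalg.solve(A,b)
E
python3 - <<'E'
from h import *
c2=lambda u,v:(310+(u+.5)/3.8-.5,60+(v+.5)/3.8-.5)
c1=lambda u,v:(110+(u+.5)/6-.5,140+(v+.5)/6-.5)
print("tray FL,FR,BL,BR", [onz("top",*c2(*p),z).round(4)[:2].tolist() for p,z in [((38,542),.003),((447,565),.003),((57,66),.003)]])
print("unit tops black: FL,FR(out),BL", [onz("top",*c2(*p),.058).round(4)[:2].tolist() for p in [(73,345),(218,353),(95,40),(295,335),(445,345),(293,68)]])
print("block cand", [onz("top",*c2(*p),.01).round(4)[:2].tolist() for p in [(240,290),(268,290),(268,250)]])
print("restbase", [onz("top",*c1(*p),.006).round(4)[:2].tolist() for p in [(158,100),(408,100),(400,446),(150,446)]])
print("handle top", [onz("top",*c1(*p),.18).round(4)[:2].tolist() for p in [(108,186),(163,182),(163,240),(110,240)]])
print("fork top", [onz("top",*c1(*p),.12).round(4)[:2].tolist() for p in [(122,388),(254,382),(132,308),(254,306),(254,192)]])
c3=lambda u,v:(270+(u+.5)/4.5-.5,220+(v+.5)/4.5-.5)
print("handle top scene", [onz("scene",*c3(*p),.18).round(4)[:2].tolist() for p in [(316,82),(349,57),(386,86),(348,110)]])
E
```

```text
tray FL,FR,BL,BR [[0.459, -0.0441], [0.4313, -0.2739], [0.7491, -0.0827]]
unit tops black: FL,FR(out),BL [[0.5579, -0.0643], [0.5484, -0.143], [0.7371, -0.0945], [0.5559, -0.1862], [0.5451, -0.2673], [0.7128, -0.2048]]
block cand [[0.5987, -0.1741], [0.5977, -0.1904], [0.6221, -0.1934]]
restbase [[0.5864, 0.351], [0.5806, 0.2592], [0.4525, 0.2654], [0.4581, 0.3547]]
handle top [[0.5084, 0.3182], [0.5086, 0.302], [0.491, 0.3021], [0.492, 0.3176]]
fork top [[0.4588, 0.3316], [0.4581, 0.2903], [0.4842, 0.3284], [0.4825, 0.2899], [0.5195, 0.2894]]
handle top scene [[0.5114, 0.3039], [0.4948, 0.3025], [0.4946, 0.3185], [0.5119, 0.3184]]
```

```bash
cat >> h.py <<'E'
def tgt(yawdeg): # tool down, tool x at yaw
    y=np.radians(yawdeg); x=np.array([np.cos(y),np.sin(y),0]);z=np.array([0,0,-1.]);return np.stack([x,np.cross(z,x),z],1)
def plan(pos,yaw,n,T=None):
    T=wpose() if T is None else T; Rt=T[:3,:3]; p=T[:3,3]
    rv=R.from_matrix(Rt.T@tgt(yaw)).as_rotvec()/n; dp=(np.array(pos)-p)/n
    for i in range(n):
        print((Rt.T@dp/.08).round(3).tolist(),(rv/(np.pi/4)).round(3).tolist()); Rt=Rt@R.from_rotvec(rv).as_matrix()
E
python3 - <<'E'
from h import *
plan([.52,-.25,.30],83,10)
E
```

```text
[0.559, -0.325, -0.059] [-0.0, -0.0, -0.154]
[0.594, -0.255, -0.059] [-0.0, -0.0, -0.154]
[0.621, -0.181, -0.059] [-0.0, -0.0, -0.154]
[0.638, -0.105, -0.059] [-0.0, -0.0, -0.154]
[0.646, -0.027, -0.059] [-0.0, -0.0, -0.154]
[0.645, 0.051, -0.059] [-0.0, -0.0, -0.154]
[0.634, 0.129, -0.059] [-0.0, -0.0, -0.154]
[0.613, 0.205, -0.059] [-0.0, -0.0, -0.154]
[0.584, 0.277, -0.059] [-0.0, -0.0, -0.154]
[0.546, 0.346, -0.059] [-0.0, -0.0, -0.154]
```

```bash
python3 -m crank '[[1,[0.54,-0.31,-0.06],[0,0,-0.154]],[1,[0.56,-0.24,-0.06],[0,0,-0.154]],[1,[0.59,-0.17,-0.06],[0,0,-0.154]],[1,[0.6,-0.1,-0.06],[0,0,-0.154]],[1,[0.6,-0.03,-0.06],[0,0,-0.154]]]' 60
python3 -m crank '[[1,[0.6,0.05,-0.06],[0,0,-0.154]],[1,[0.6,0.13,-0.06],[0,0,-0.154]],[1,[0.58,0.2,-0.06],[0,0,-0.154]],[1,[0.55,0.27,-0.06],[0,0,-0.154]],[1,[0.5,0.33,-0.06],[0,0,-0.154]]]'
python3 - <<'E'
from h import *
o=manip.get_obs();T=wpose(o);print(o["position"],o["joint_velocities"].round(2) if hasattr(o["joint_velocities"],'round') else '',np.degrees(np.arctan2(T[1,0],T[0,0])));np.save("T1.npy",T)
cv2.imwrite("pics/w1.png",manip.camera("wrist"))
E
```

```text
clock: 0.65
position: [0.3239, -0.4373, 0.2774]
ee_rot: [0.912, 0.41, -0.0, 0.0]
ft_force: [1.1, -1.6, 0.1]
grip_width: 0.997
clock: 1.15
position: [0.5021, -0.2718, 0.3016]
ee_rot: [0.748, 0.663, -0.0, 0.0]
ft_force: [0.2, -1.1, 0.3]
grip_width: 0.999
[ 0.50211692 -0.2717688   0.30156042] [-0.57  0.36 -0.4  -0.46  0.24  0.18  0.25] 83.08705151699665
```

View pics/w1.png

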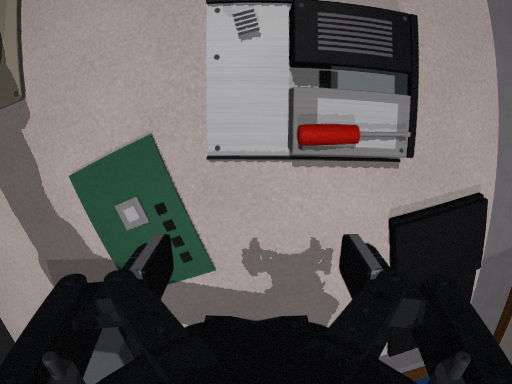

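Run:
```python
import cv2
w=cv2.imread("pics/w1.png")
cv2.imwrite("pics/w1c.png",cv2.resize(w[0:165,200:425],None,fx=3.5,fy=3.5,interpolation=cv2.INTER_CUBIC))
```

```text
(no output)
```

View pics/w1c.png

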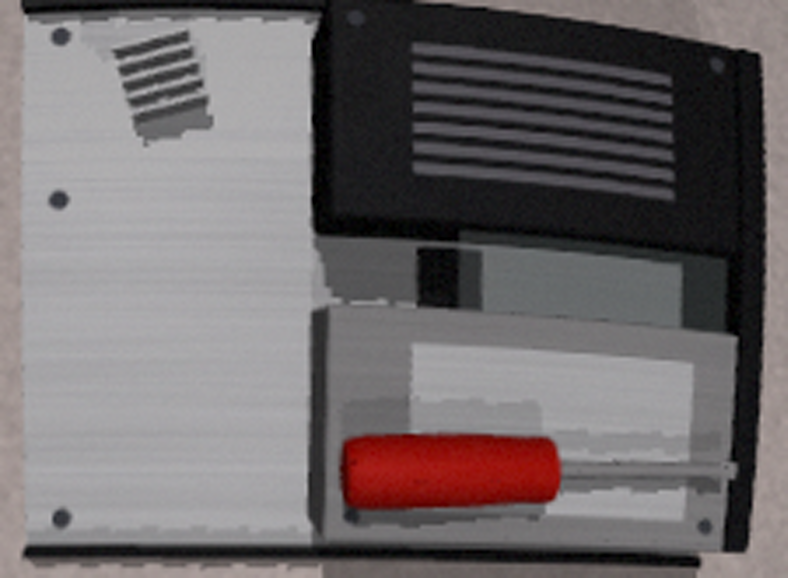

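Run:
```python
from h import *
T=np.load("T1.npy")
f=lambda u,v,z:wonz(T,200+(u+.5)/3.5-.5,(v+.5)/3.5-.5,z)
tr={k:f(*p,.003) for k,p in dict(FL=(22,5),FR=(25,562)).items()}
for k,v in tr.items(): print(k,v.round(4))
print("unit tops"); U={}
for k,p in dict(blkFR=(332,218),blkFL=(328,5),gryFL=(328,308),gryFR=(325,540),blkBR=(727,250),gryBL=(737,337),gryBR=(735,548)).items():
    U[k]=f(*p,.058); print(k,U[k].round(4))
mp=f(318,236,.003);print("mouth floor pts",f(320,235,.003).round(4),f(328,303,.003).round(4))
for p in [(417,250),(417,300),(482,255),(482,305)]: print("block",f(*p,.010).round(4))
for p in [(458,240),(458,305)]: print("strip front top",f(*p,.046).round(4))
# chassis fit
src=np.array([[-.115,.115],[-.115,-.115],[0,.015],[0,-.015],[0,-.100],[.16,.015],[.16,-.015],[.16,-.1],[0,.1]])
dst=np.array([tr["FL"],tr["FR"],U["blkFR"],U["gryFL"],U["gryFR"],U["blkBR"],U["gryBL"],U["gryBR"],U["blkFL"]])[:,:2]
def fit(s,d):
    a=s-s.mean(0);b=d-d.mean(0);H=a.T@b;th=np.arctan2(H[0,1]-H[1,0],H[0,0]+H[1,1])
    M=np.array([[np.cos(th),-np.sin(th)],[np.sin(th),np.cos(th)]]);t=d.mean(0)-M@s.mean(0);return th,M,t,(d-(s@M.T+t))
th,M,t,e=fit(src,dst);print(np.degrees(th),t,(e*1000).round(1).tolist())
for p in [(417,250),(417,300),(482,255),(482,305)]: print("block in chassis",(M.T@(f(*p,.010)[:2]-t)*1000).round(1))
for p in [(458,240),(458,305)]: print("strip in chassis",(M.T@(f(*p,.046)[:2]-t)*1000).round(1))
c2=lambda u,v:(310+(u+.5)/3.8-.5,60+(v+.5)/3.8-.5)
g=lambda u,v,z:(M.T@(onz("top",*c2(u,v),z)[:2]-t)*1000).round(1)
print("top: tray FL FR",g(38,542,.003),g(447,565,.003),"blk FR BL",g(240,320,.058),g(73,345,.058),g(293,68,.058),g(295,335,.058),g(445,345,.058),"block",g(268,290,.01))
```

```text
FL [ 0.4598 -0.043   0.003 ]
FR [ 0.4309 -0.2749  0.003 ]
unit tops
blkFR [ 0.5641 -0.157   0.058 ]
blkFL [ 0.5731 -0.0778  0.058 ]
gryFL [ 0.559  -0.1887  0.058 ]
gryFR [ 0.5493 -0.2705  0.058 ]
blkBR [ 0.7155 -0.1744  0.058 ]
gryBL [ 0.7168 -0.2079  0.058 ]
gryBR [ 0.7125 -0.2898  0.058 ]
mouth floor pts [ 0.5664 -0.1569  0.003 ] [ 0.5663 -0.1848  0.003 ]
block [ 0.6034 -0.1667  0.01  ]
block [ 0.6011 -0.1868  0.01  ]
block [ 0.63   -0.1704  0.01  ]
block [ 0.6277 -0.1907  0.01  ]
strip front top [ 0.6112 -0.167   0.046 ]
strip front top [ 0.6085 -0.191   0.046 ]
-6.556438282810766 [ 0.56045396 -0.17290251] [[0.5, 2.5], [-2.2, -0.9], [2.0, 1.0], [0.3, -0.9], [0.3, 1.7], [-5.6, 1.9], [-0.9, -1.8], [4.5, 0.7], [1.2, -4.2]]
block in chassis [42.  11.1]
block in chassis [42.  -9.2]
block in chassis [68.8 10.5]
block in chassis [ 68.9 -10. ]
strip in chassis [49.7 11.7]
strip in chassis [ 49.8 -12.5]
top: tray FL FR [-115.5  116.4] [-116.8 -115.1] blk FR BL [ 4.  16.3] [-14.9 107.6] [155.  -14.3] [ -3.  -13.7] [ -4.5 -95.6] block [ 39.  -13.1]
```

```bash
python3 -m crank '[[1,[0.6,-0.07,-0.025],[0,0,-0.009]],[1,[0.6,-0.07,-0.025],[0,0,-0.009]],[1,[0.6,-0.07,-0.025],[0,0,-0.009]],[1,[0.6,-0.07,-0.025],[0,0,-0.009]],[1,[0.6,-0.07,-0.025],[0,0,-0.009]]]'
python3 -m crank '[[1,[0.6,-0.06,-0.025],[0,0,-0.009]],[1,[0.6,-0.06,-0.025],[0,0,-0.009]],[1,[0.6,-0.05,-0.025],[0,0,-0.009]],[1,[0.6,-0.05,-0.025],[0,0,-0.009]],[1,[0.6,-0.05,-0.025],[0,0,-0.009]]]'
python3 - <<'E'
from h import *
o=manip.get_obs();T=wpose(o);print(o["position"],np.degrees(np.arctan2(T[1,0],T[0,0])));np.save("T2.npy",T)
cv2.imwrite("pics/w2.png",manip.camera("wrist"))
w=cv2.imread("pics/w2.png")
for z in(.18,.12,.006):print(wproj(T,[.5025,.31,z]))
E
```

```text
clock: 1.7
position: [0.4994, -0.03, 0.3113]
ee_rot: [0.738, 0.675, -0.0, 0.0]
ft_force: [0.5, -0.5, 0.1]
grip_width: 1.0
clock: 2.2
position: [0.4962, 0.2107, 0.3214]
ee_rot: [0.726, 0.687, 0.0, 0.0]
ft_force: [1.3, -0.0, -0.8]
grip_width: 1.001
[0.4962315  0.21070747 0.32142438] 86.82299112170914
[255.47258599  69.94814446]
[255.53463825  75.85247955]
[255.60556036  82.62537848]
```

View pics/w2.png

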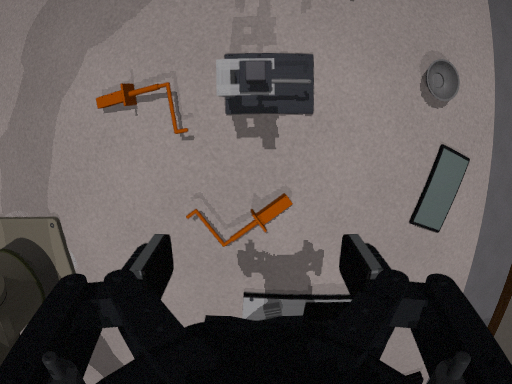

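Run:
```python
import cv2
w=cv2.imread("pics/w2.png")
cv2.imwrite("pics/w2c.png",cv2.resize(w[40:130,205:325],None,fx=6,fy=6,interpolation=cv2.INTER_CUBIC))
```

```text
(no output)
```

View pics/w2c.png

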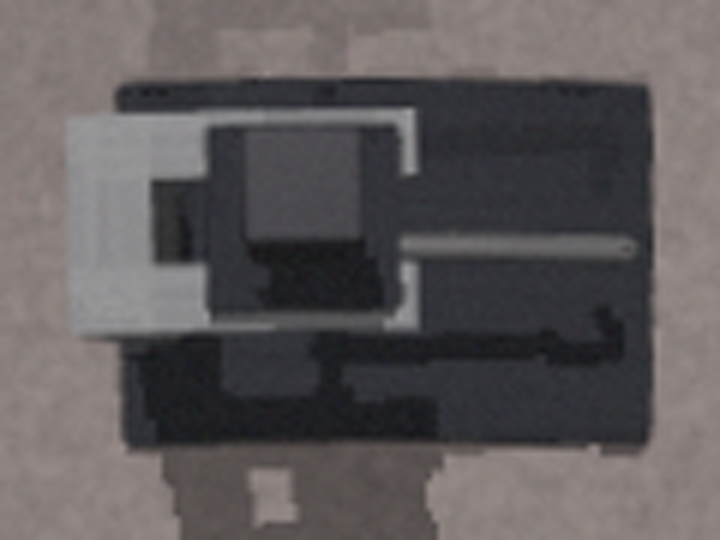

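Run:
```python
from h import *
T=np.load("T2.npy")
f=lambda u,v,z:wonz(T,205+(u+.5)/6-.5,40+(v+.5)/6-.5,z)[:2].round(4)
H=[f(*p,.18) for p in [(246,128),(360,128),(362,240),(248,242)]];print("handle",H,np.mean(H,0))
C=[f(*p,.124) for p in [(208,124),(398,124),(208,318),(387,314)]];print("collar",C,np.mean(C,0))
F=[f(*p,.12) for p in [(66,115),(416,110),(418,328),(72,335)]];print("fork",F)
B=[f(*p,.006) for p in [(117,85),(650,85),(650,445),(126,443)]];print("base",B)
for z in(.03,.045):print("run",f(405,244,z),f(620,246,z))
```

```text
handle [array([0.4944, 0.3186]), array([0.5108, 0.3177]), array([0.5102, 0.301 ]), array([0.4937, 0.3016])] [0.502275 0.309725]
collar [array([0.4864, 0.3277]), array([0.5196, 0.3258]), array([0.4843, 0.2928]), array([0.5158, 0.2916])] [0.501525 0.309475]
fork [array([0.461, 0.332]), array([0.5232, 0.3288]), array([0.5214, 0.289 ]), array([0.4595, 0.2917])]
base [array([0.4595, 0.3562]), array([0.5884, 0.3506]), array([0.5842, 0.2608]), array([0.4562, 0.2677])]
run [0.5251 0.3106] [0.5745 0.3087]
run [0.5242 0.3096] [0.5719 0.3077]
```

```bash
python3 -m crank '[[1,[0.5,0,0],[0,0,-0.011]],[1,[0.5,0,0.15],[0,0,0]],[1,[0.24,0.0,0.4],[0,0,0]],[1,[0,0,0.5],[0,0,0]],[1,[0,0,0.4],[0,0,0]]]'
python3 -m crank '[[1,[0,0,0.1],[0,0,0]],[1,[0,0,0],[0,0,0]],[1,[0,0,0],[0,0,0]],[1,[0,0,0],[0,0,0]],[1,[0,0,0],[0,0,0]]]'
python3 - <<'E'
from h import *
o=manip.get_obs();T=wpose(o);print(o["position"],np.degrees(np.arctan2(T[1,0],T[0,0])))
plan([.5023,.3098,.157],87.3,1)
cv2.imwrite("pics/w3.png",manip.camera("wrist"))
E
```

```text
clock: 2.75
position: [0.5007, 0.3087, 0.2029]
ee_rot: [0.723, 0.691, -0.001, -0.0]
ft_force: [-0.2, -0.3, 0.5]
grip_width: 0.999
clock: 3.25
position: [0.502, 0.3085, 0.1987]
ee_rot: [0.723, 0.691, 0.001, 0.0]
ft_force: [0.8, -0.6, -0.5]
grip_width: 1.002
[0.5020215  0.30854527 0.19871296] 87.34005596810326
[0.015, 0.002, 0.521] [0.002, -0.001, 0.001]
```

View pics/w3.png

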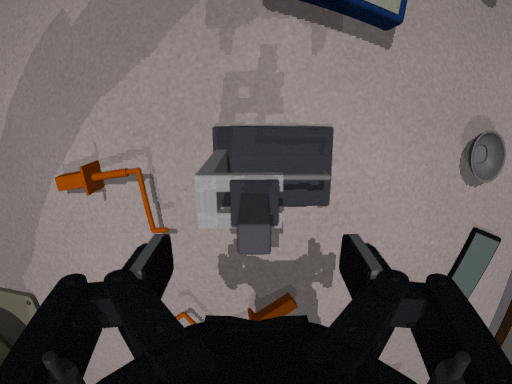

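The handle, at pixel (255,235), sits centred between the open jaws at columns 160 and 350, and the rest and fork are below it. Descending and gripping.

```bash
python3 -m crank '[[1,[0.015,0,0.2],[0,0,0]],[1,[0,0,0.2],[0,0,0]],[1,[0,0,0.12],[0,0,0]],[1,[0,0,0],[0,0,0]],[-1,[0,0,0],[0,0,0]]]' 70
python3 -m crank '[[-1,[0,0,0],[0,0,0]],[-1,[0,0,0],[0,0,0]],[-1,[0,0,0],[0,0,0]],[-1,[0,0,0],[0,0,0]],[-1,[0,0,0],[0,0,0]]]' 70
python3 -m crank '[[-1,[0,0,0],[0,0,0]],[-1,[0,0,0],[0,0,0]],[-1,[0,0,0],[0,0,0]],[-1,[0,0,0],[0,0,0]],[-1,[0,0,0],[0,0,0]]]' 70
```

```text
clock: 3.8
position: [0.5014, 0.3095, 0.1553]
ee_rot: [0.723, 0.691, -0.0, -0.0]
ft_force: [-0.5, 1.0, 0.1]
grip_width: 0.856
clock: 4.3
position: [0.5017, 0.3095, 0.1561]
ee_rot: [0.723, 0.691, 0.0, 0.0]
ft_force: [-0.5, 0.8, 3.1]
grip_width: 0.2
clock: 4.8
position: [0.5017, 0.3095, 0.156]
ee_rot: [0.723, 0.691, 0.0, 0.0]
ft_force: [0.0, -0.7, 5.4]
grip_width: 0.198
```

```bash
python3 -m crank '[[-1,[0,0,-0.05],[0,0,0]],[-1,[0,0,-0.1],[0,0,0]],[-1,[0,0,-0.15],[0,0,0]],[-1,[0,0,-0.15],[0,0,0]],[-1,[0,0,-0.15],[0,0,0]]]'
python3 -m crank '[[-1,[0,0,-0.2],[0,0,0]],[-1,[0,0,-0.25],[0,0,0]],[-1,[0,0,-0.3],[0,0,0]],[-1,[0,0,-0.25],[0,0,0]],[-1,[0,0,-0.1],[0,0,0]]]'
python3 -m crank '[[-1,[0,0,0],[0,0,0]],[-1,[0,0,0],[0,0,0]],[-1,[0,0,0],[0,0,0]],[-1,[0,0,0],[0,0,0]],[-1,[0,0,0],[0,0,0]]]'
python3 - <<'E'
from h import *
o=manip.get_obs();T=wpose(o);print(o["position"],o["ft_force"],o["torque"])
for n in["scene","top","wrist"]: cv2.imwrite(f"pics/{n}4.png",manip.camera(n))
s=cv2.imread("pics/scene4.png");p=proj("scene",o["position"]).astype(int);print(p)
cv2.imwrite("pics/s4c.png",cv2.resize(s[p[1]-40:p[1]+90,p[0]-80:p[0]+70],None,fx=4.5,fy=4.5,interpolation=cv2.INTER_CUBIC))
E
```

```text
clock: 5.3
position: [0.5016, 0.3096, 0.2051]
ee_rot: [0.723, 0.691, 0.0, 0.0]
ft_force: [0.1, 0.4, -2.9]
grip_width: 0.198
clock: 5.8
position: [0.5019, 0.3101, 0.2947]
ee_rot: [0.723, 0.691, 0.002, 0.0]
ft_force: [0.3, -0.4, -1.4]
grip_width: 0.2
clock: 6.3
position: [0.5014, 0.3093, 0.2911]
ee_rot: [0.723, 0.691, -0.0, -0.0]
ft_force: [-0.3, -0.1, -2.2]
grip_width: 0.201
[0.50138989 0.30930938 0.29111892] [-0.32678686 -0.07675285 -2.18996135] [ 0.06614874  0.04436935 -0.02053056]
[361 176]
```

View pics/s4c.png

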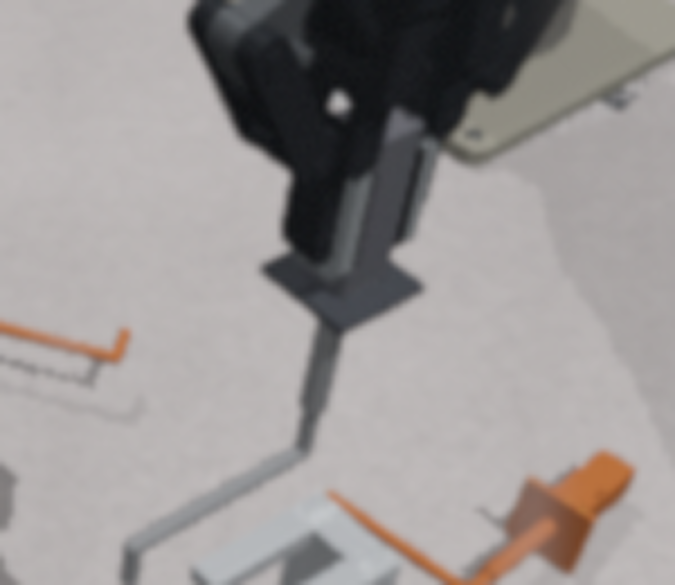

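View pics/wrist4.png

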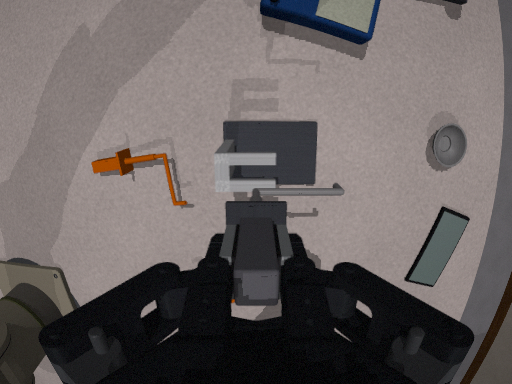

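Run:
```python
import cv2
s=cv2.imread("pics/scene4.png")
cv2.imwrite("pics/s4d.png",cv2.resize(s[190:300,270:400],None,fx=5.5,fy=5.5,interpolation=cv2.INTER_CUBIC))
```

```text
(no output)
```

View pics/s4d.png

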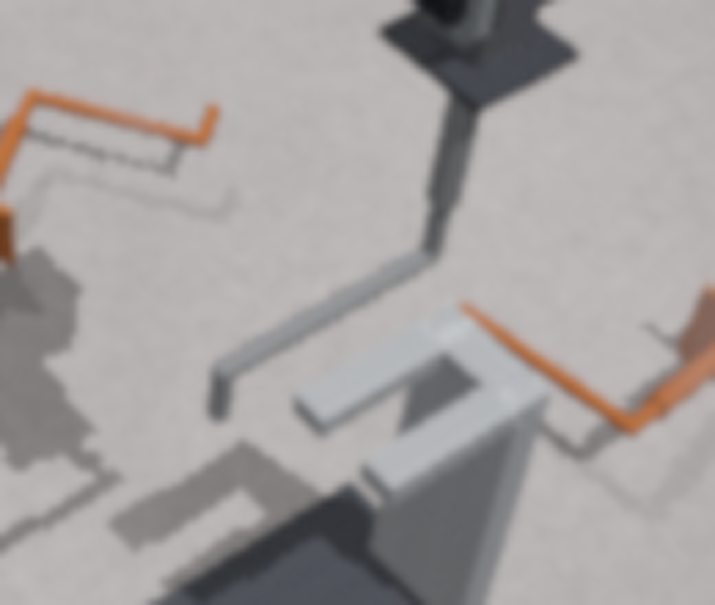

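Run:
```python
from h import *
f=lambda u,v:(270+(u+.5)/5.5-.5,190+(v+.5)/5.5-.5)
a=np.radians(-2.7);s=np.array([.5014,.3093]);t=s+.07*np.array([np.cos(a),np.sin(a)])
print("obs tip",f(218,418),"elbow",f(430,258))
for z in np.arange(.14,.18,.004): print(round(z,3),proj("scene",[*t,z]).round(1), "run centre at shaft", proj("scene",[*s,z+.019]).round(1))
K,T=cam("scene");c,d=ray("scene",*f(218,418));
# intersect with vertical plane containing pick
n=np.array([-np.sin(a),np.cos(a),0]);k=n@(np.array([*s,0])-c)/(n@d);print(c+k*d,np.array(t))
# wrist: run end top
Tw=wpose();print(wproj(Tw,[*t,.17]))
```

```text
obs tip (309.22727272727275, 265.5909090909091) elbow (347.77272727272725, 236.5)
0.14 [307.5 276. ] run centre at shaft [345.2 246.7]
0.144 [307.7 274.3] run centre at shaft [345.6 244.9]
0.148 [308.  272.5] run centre at shaft [346. 243.]
0.152 [308.2 270.8] run centre at shaft [346.5 241.2]
0.156 [308.5 269. ] run centre at shaft [346.9 239.4]
0.16 [308.7 267.2] run centre at shaft [347.3 237.5]
0.164 [309.  265.4] run centre at shaft [347.8 235.6]
0.168 [309.3 263.6] run centre at shaft [348.2 233.7]
0.172 [309.5 261.7] run centre at shaft [348.6 231.8]
0.176 [309.8 259.9] run centre at shaft [349.1 229.8]
[0.57083755 0.30602541 0.16327128] [0.57132229 0.30600255]
[335.10620254 186.85719461]
```

Run:
```python
from h import *
plan([.4711,-.1621,.27],83.1,12)
```

```text
[-0.492, -0.009, 0.022] [-0.0, 0.0, 0.008]
[-0.492, -0.006, 0.022] [-0.0, 0.0, 0.008]
[-0.492, -0.003, 0.022] [-0.0, 0.0, 0.008]
[-0.492, 0.0, 0.022] [-0.0, 0.0, 0.008]
[-0.492, 0.003, 0.022] [-0.0, 0.0, 0.008]
[-0.492, 0.006, 0.022] [-0.0, 0.0, 0.008]
[-0.492, 0.009, 0.022] [-0.0, 0.0, 0.008]
[-0.492, 0.012, 0.022] [-0.0, 0.0, 0.008]
[-0.492, 0.015, 0.022] [-0.0, 0.0, 0.008]
[-0.492, 0.018, 0.022] [-0.0, 0.0, 0.008]
[-0.492, 0.021, 0.022] [-0.0, 0.0, 0.008]
[-0.492, 0.025, 0.022] [-0.0, 0.0, 0.008]
```

```bash
python3 -m crank '[[-1,[-0.3,0,0],[0,0,0.008]],[-1,[-0.5,0,0],[0,0,0.008]],[-1,[-0.5,0,0],[0,0,0.008]],[-1,[-0.5,0,0],[0,0,0.008]],[-1,[-0.5,0,0],[0,0,0.008]]]'
python3 -m crank '[[-1,[-0.5,0,0],[0,0,0.008]],[-1,[-0.5,0.01,0],[0,0,0.008]],[-1,[-0.5,0.01,0.05],[0,0,0.008]],[-1,[-0.5,0.01,0.05],[0,0,0.008]],[-1,[-0.5,0.01,0.05],[0,0,0.008]]]'
python3 -m crank '[[-1,[-0.5,0.01,0.1],[0,0,0.008]],[-1,[-0.4,0.01,0.1],[0,0,0.008]],[-1,[-0.2,0.01,0.2],[0,0,0]],[-1,[0,0,0.2],[0,0,0]],[-1,[0,0,0],[0,0,0]]]'
python3 - <<'E'
from h import *
plan([.4711,-.1621,.16],83.1,1)
E
```

```text
clock: 6.95
position: [0.4902, 0.1243, 0.2917]
ee_rot: [0.734, 0.679, 0.0, 0.0]
ft_force: [1.6, -0.3, -2.4]
grip_width: 0.199
clock: 7.45
position: [0.4753, -0.0752, 0.2798]
ee_rot: [0.745, 0.667, 0.0, 0.0]
ft_force: [1.2, 0.8, -1.3]
grip_width: 0.201
clock: 7.95
position: [0.467, -0.1615, 0.2298]
ee_rot: [0.749, 0.663, -0.001, -0.002]
ft_force: [0.2, 1.0, -2.2]
grip_width: 0.202
[-0.002, 0.055, 0.873] [-0.004, -0.001, -0.002]
```

```bash
python3 -m crank '[[-1,[0,0.05,0.3],[0,0,0]],[-1,[0,0,0.35],[0,0,0]],[-1,[0,0,0.3],[0,0,0]],[-1,[0,0,0.15],[0,0,0]],[-1,[0,0,0],[0,0,0]]]'
python3 -m crank '[[-1,[0,0,0],[0,0,0]],[-1,[0,0,0],[0,0,0]],[-1,[0,0,0],[0,0,0]],[-1,[0,0,0],[0,0,0]],[-1,[0,0,0],[0,0,0]]]'
python3 - <<'E'
from h import *
o=manip.get_obs();T=wpose(o);print(o["position"],o["ft_force"],np.degrees(np.arctan2(T[1,0],T[0,0])))
for n in["scene","top"]: cv2.imwrite(f"pics/{n}5.png",manip.camera(n))
s=cv2.imread("pics/scene5.png");cv2.imwrite("pics/s5c.png",cv2.resize(s[110:240,80:250],None,fx=4.5,fy=4.5,interpolation=cv2.INTER_CUBIC))
s=cv2.imread("pics/top5.png");cv2.imwrite("pics/t5c.png",cv2.resize(s[60:230,310:440],None,fx=3.5,fy=3.5,interpolation=cv2.INTER_CUBIC))
E
```

```text
clock: 8.45
position: [0.4717, -0.1613, 0.1431]
ee_rot: [0.748, 0.663, -0.0, -0.001]
ft_force: [0.6, -0.9, -1.9]
grip_width: 0.201
clock: 8.95
position: [0.4722, -0.162, 0.144]
ee_rot: [0.749, 0.663, 0.0, 0.0]
ft_force: [-0.2, 0.1, -2.7]
grip_width: 0.199
[ 0.47223592 -0.16197633  0.144044  ] [-0.16576182  0.10086262 -2.67697388] 83.02976893766568
```

View pics/s5c.png

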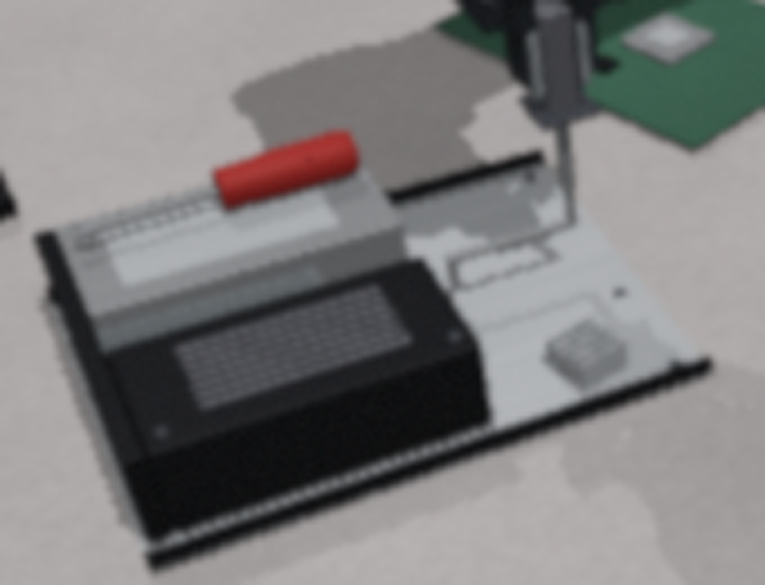

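View pics/t5c.png

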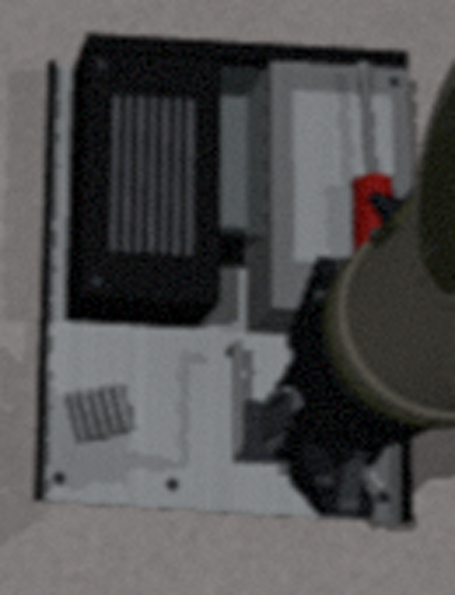

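```bash
python3 -m crank '[[-1,[0,0,0.025],[0,0,0]],[-1,[0,0,0.025],[0,0,0]],[-1,[0,0,0.025],[0,0,0]],[-1,[0,0,0],[0,0,0]],[-1,[0,0,0],[0,0,0]]]'
for i in 1; do python3 -m crank '[[-1,[0,0,0.006],[0,0,0]],[-1,[0,0,0.006],[0,0,0]],[-1,[0,0,0.007],[0,0,0]],[-1,[0,0,0],[0,0,0]],[-1,[0,0,0],[0,0,0]]]'; done
python3 -m crank '[[-1,[0,0,0.006],[0,0,0]],[-1,[0,0,0.006],[0,0,0]],[-1,[0,0,0.007],[0,0,0]],[-1,[0,0,0],[0,0,0]],[-1,[0,0,0],[0,0,0]]]'
```

```text
clock: 9.55
position: [0.4721, -0.1619, 0.1376]
ee_rot: [0.749, 0.663, -0.0, -0.0]
ft_force: [0.4, 0.0, -1.5]
grip_width: 0.203
clock: 10.05
position: [0.4721, -0.1619, 0.1362]
ee_rot: [0.749, 0.663, -0.0, 0.0]
ft_force: [-0.6, -0.7, -1.4]
grip_width: 0.205
clock: 10.55
position: [0.4721, -0.1619, 0.1346]
ee_rot: [0.749, 0.663, -0.0, 0.0]
ft_force: [0.3, -0.3, -2.2]
grip_width: 0.198
```

```bash
python3 -m crank '[[-1,[0,0,0.006],[0,0,0]],[-1,[0,0,0.006],[0,0,0]],[-1,[0,0,0],[0,0,0]],[-1,[0,0,0],[0,0,0]],[-1,[0,0,0],[0,0,0]]]'
```

```text
clock: 11.05
position: [0.4721, -0.1619, 0.1337]
ee_rot: [0.749, 0.663, -0.0, 0.0]
ft_force: [-0.7, 0.4, -2.0]
grip_width: 0.2
```

```bash
python3 -m crank '[[-1,[0,0,0.006],[0,0,0]],[-1,[0,0,0.006],[0,0,0]],[-1,[0,0,0],[0,0,0]],[-1,[0,0,0],[0,0,0]],[-1,[0,0,0],[0,0,0]]]'
```

```text
clock: 11.55
position: [0.4721, -0.1619, 0.1328]
ee_rot: [0.749, 0.663, 0.0, 0.0]
ft_force: [0.0, -0.1, -1.4]
grip_width: 0.203
```

```bash
python3 -m crank '[[-1,[0,0,0.006],[0,0,0]],[-1,[0,0,0.006],[0,0,0]],[-1,[0,0,0],[0,0,0]],[-1,[0,0,0],[0,0,0]],[-1,[0,0,0],[0,0,0]]]'
```

```text
clock: 12.05
position: [0.4721, -0.1619, 0.1318]
ee_rot: [0.749, 0.663, -0.0, 0.0]
ft_force: [-0.9, -0.1, -2.7]
grip_width: 0.203
```

```bash
python3 -m crank '[[-1,[0,0,0.006],[0,0,0]],[-1,[0,0,0.006],[0,0,0]],[-1,[0,0,0],[0,0,0]],[-1,[0,0,0],[0,0,0]],[-1,[0,0,0],[0,0,0]]]'
```

```text
clock: 12.55
position: [0.4721, -0.1619, 0.1309]
ee_rot: [0.749, 0.663, 0.0, 0.0]
ft_force: [-0.7, -0.1, -1.6]
grip_width: 0.197
```

```bash
python3 -m crank '[[-1,[0,0,0.006],[0,0,0]],[-1,[0,0,0.006],[0,0,0]],[-1,[0,0,0],[0,0,0]],[-1,[0,0,0],[0,0,0]],[-1,[0,0,0],[0,0,0]]]'
```

```text
clock: 13.05
position: [0.4721, -0.1619, 0.1299]
ee_rot: [0.749, 0.663, 0.0, 0.0]
ft_force: [0.3, 1.5, -3.5]
grip_width: 0.201
```

```bash
python3 -m crank '[[-1,[0,0,0.006],[0,0,0]],[-1,[0,0,0.006],[0,0,0]],[-1,[0,0,0],[0,0,0]],[-1,[0,0,0],[0,0,0]],[-1,[0,0,0],[0,0,0]]]'
```

```text
clock: 13.55
position: [0.4722, -0.1619, 0.129]
ee_rot: [0.749, 0.663, 0.0, 0.0]
ft_force: [-1.0, 0.3, 0.6]
grip_width: 0.202
```

```bash
python3 -m crank '[[-1,[0,0,0.006],[0,0,0]],[-1,[0,0,0],[0,0,0]],[-1,[0,0,0],[0,0,0]],[-1,[0,0,0],[0,0,0]],[-1,[0,0,0],[0,0,0]]]'
```

```text
clock: 14.05
position: [0.4721, -0.162, 0.1287]
ee_rot: [0.749, 0.663, -0.0, 0.0]
ft_force: [-2.8, 0.7, 6.1]
grip_width: 0.201
```

```bash
python3 -m crank '[[-1,[0,0,-0.04],[0,0,0]],[-1,[0,0,-0.06],[0,0,0]],[-1,[0,0,-0.055],[0,0,0]],[-1,[0,0,0],[0,0,0]],[-1,[0,0,0],[0,0,0]]]'
python3 - <<'E'
from h import *
c=lambda u,v:(310+(u+.5)/3.5-.5,60+(v+.5)/3.5-.5)
a=np.radians(-6.9);M=np.array([[np.cos(a),-np.sin(a)],[np.sin(a),np.cos(a)]]);t=np.array([.5605,-.1729])
ch=lambda p:(M.T@(np.array(p)[:2]-t)*1000).round(1)
print("tip top-cam (bend top ~z.035)",ch(onz("top",*c(233,350),.036)))
print("mouth floor: black corner",ch(onz("top",*c(203,325),.003)),"grey",ch(onz("top",*c(250,330),.003)))
print("grey top corner",ch(onz("top",*c(270,308),.058)), "black top corner",ch(onz("top",*c(218,296),.058)))
p=wpose();print(p[:3,3],"TCP chassis",ch(p[:3,3]),"toolyaw",np.degrees(np.arctan2(p[1,0],p[0,0])))
s=lambda u,v:(80+(u+.5)/4.5-.5,110+(v+.5)/4.5-.5)
print("scene tip",ch(onz("scene",*s(455,287),.018)))
cv2.imwrite("pics/t6.png",cv2.resize(manip.camera("top")[60:230,310:440],None,fx=3.5,fy=3.5,interpolation=cv2.INTER_CUBIC))
T=wpose();np.save("T6.npy",T);w=manip.camera("wrist");cv2.imwrite("pics/w6.png",w)
E
```

```text
clock: 14.55
position: [0.4722, -0.162, 0.1409]
ee_rot: [0.749, 0.663, 0.0, 0.0]
ft_force: [-0.5, -0.1, -1.9]
grip_width: 0.2
tip top-cam (bend top ~z.035) [-23.4   3. ]
mouth floor: black corner [ 1.5 12.7] grey [ -0.1 -16.9]
grey top corner [ -2.7 -12.8] black top corner [ 3.  18.1]
[ 0.47216172 -0.16195385  0.14091646] TCP chassis [-89.    0.3] toolyaw 83.03309647371788
scene tip [-17.6   1.9]
```

View pics/w6.png

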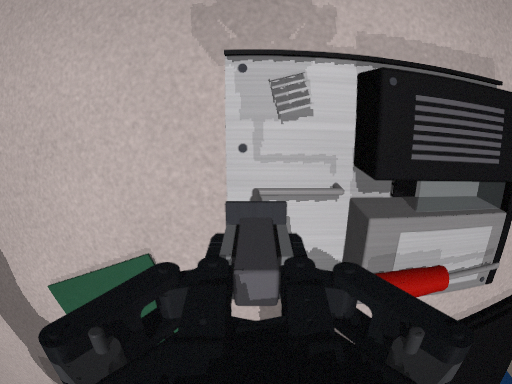

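View pics/t6.png

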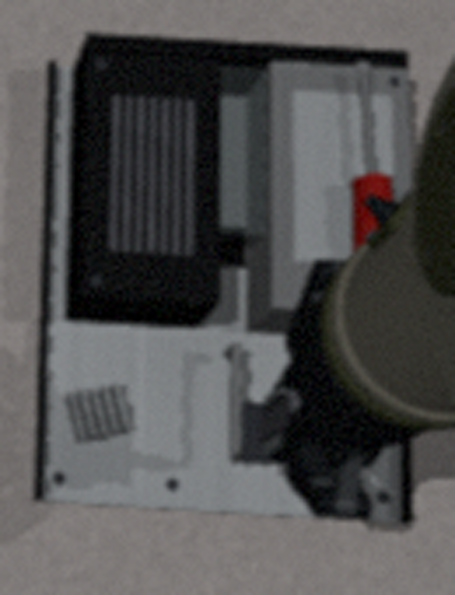

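```bash
python3 -m crank '[[-1,[-0.01,0.06,0],[0,0,0]],[-1,[-0.01,0.07,0],[0,0,0]],[-1,[0,0.07,0],[0,0,0]],[-1,[0,0.07,0],[0,0,0]],[-1,[0,0.07,0],[0,0,0]]]'
python3 -m crank '[[-1,[0,0.06,0],[0,0,0]],[-1,[0,0.06,0],[0,0,0]],[-1,[0,0.06,0],[0,0,0]],[-1,[0,0.06,0],[0,0,0]],[-1,[0,0.04,0],[0,0,0]]]'
```

```text
clock: 15.15
position: [0.4995, -0.1668, 0.1407]
ee_rot: [0.749, 0.663, 0.0, -0.0]
ft_force: [0.1, -0.0, -1.8]
grip_width: 0.203
clock: 15.65
position: [0.5216, -0.1696, 0.1408]
ee_rot: [0.749, 0.663, 0.0, 0.0]
ft_force: [-0.5, 0.2, -1.8]
grip_width: 0.197
```

Run:
```python
from h import *
T=wpose();w=manip.camera("wrist");cv2.imwrite("pics/w7.png",cv2.resize(w[120:300,200:420],None,fx=3.5,fy=3.5,interpolation=cv2.INTER_CUBIC))
cv2.imwrite("pics/t7.png",cv2.resize(manip.camera("top")[60:230,310:440],None,fx=3.5,fy=3.5,interpolation=cv2.INTER_CUBIC))
```

```text
(no output)
```

View pics/w7.png

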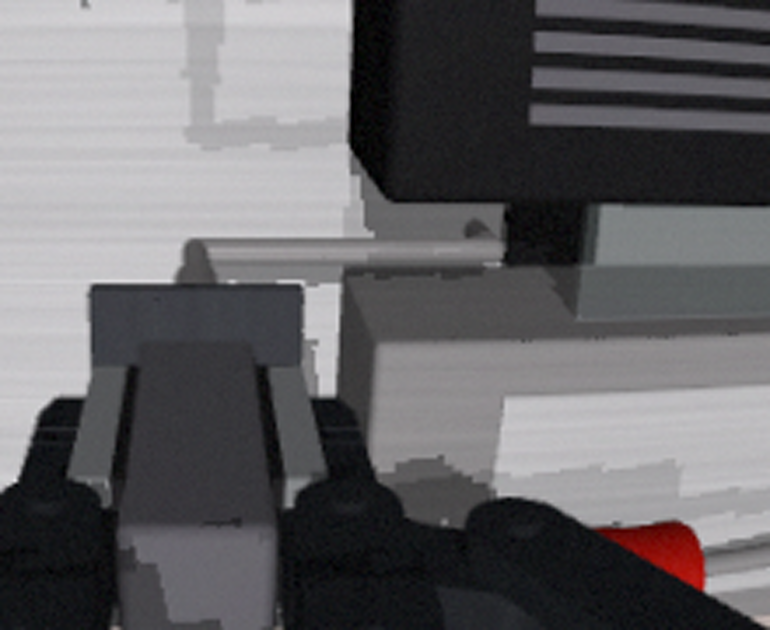

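View pics/t7.png

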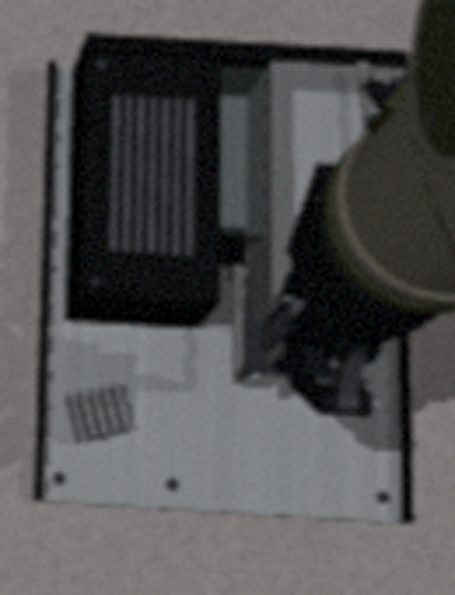

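Run:
```python
from h import *
T=wpose()
a=np.radians(-6.9);M=np.array([[np.cos(a),-np.sin(a)],[np.sin(a),np.cos(a)]]);t=np.array([.5605,-.1729])
f=lambda u,v,z:(M.T@(wonz(T,200+(u+.5)/3.5-.5,120+(v+.5)/3.5-.5,z)[:2]-t)*1000).round(1)
z=.003+.0118+.019
print("TCP",(M.T@(T[:2,3]-t)*1000).round(1))
print("run end",f(502,250,z),"run start",f(205,248,z),"grey floor",f(345,266,.003),f(575,318,.058),"strip edge floor",f(500,265,.003),"block near face top",f(508,255,.01))
print("grey top edge",f(375,343,.058),f(760,335,.058),"black top edge",f(395,200,.058),f(760,203,.058))
```

```text
TCP [-39.1  -1.3]
run end [34.  -0.8] run start [-36.3  -0.1] grey floor [  0.8 -14.6] [44.9 -9.1] strip edge floor [ 43.5 -14.6] block near face top [43.3 -9.6]
grey top edge [ -0.1 -14. ] [ 94.2 -14.7] black top edge [ 2.5 17.5] [88.4 17.3]
```

```bash
python3 -m crank '[[-1,[0,0.05,0],[0,0,0]],[-1,[0,0.06,0],[0,0,0]],[-1,[0,0.07,0],[0,0,0]],[-1,[0,0.07,0],[0,0,0]],[-1,[0,0.06,0],[0,0,0]]]'
```

```text
clock: 16.25
position: [0.5463, -0.1726, 0.1408]
ee_rot: [0.749, 0.663, 0.0, 0.0]
ft_force: [0.6, 0.6, -1.8]
grip_width: 0.201
```

```bash
python3 -m crank '[[-1,[0,0.06,0],[0,0,0]],[-1,[0,0.07,0],[0,0,0]],[-1,[0,0.07,0],[0,0,0]],[-1,[0,0.06,0],[0,0,0]],[-1,[0,0.04,0],[0,0,0]]]'
python3 - <<'E'
from h import *
cv2.imwrite("pics/w8.png",cv2.resize(manip.camera("wrist")[120:300,200:420],None,fx=3.5,fy=3.5,interpolation=cv2.INTER_CUBIC))
E
```

```text
clock: 16.75
position: [0.57, -0.1754, 0.1408]
ee_rot: [0.749, 0.663, 0.0, 0.0]
ft_force: [-0.5, -0.6, -1.6]
grip_width: 0.206
```

View pics/w8.png

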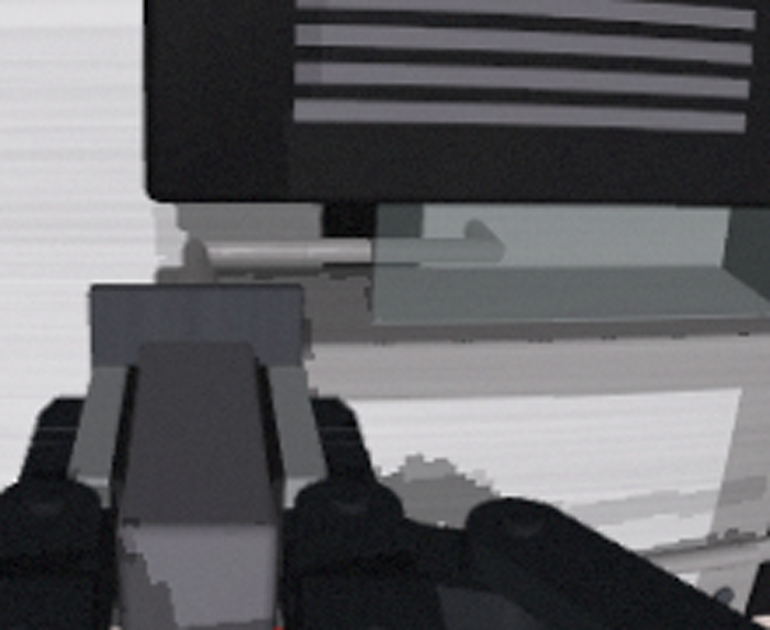

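```bash
python3 -m crank '[[-1,[0,0,0.03],[0,0,0]],[-1,[0,0,0.035],[0,0,0]],[-1,[0,0,0.035],[0,0,0]],[-1,[0,0,0.025],[0,0,0]],[-1,[0,0,0],[0,0,0]]]'
```

```text
clock: 17.3
position: [0.5693, -0.1754, 0.1305]
ee_rot: [0.749, 0.663, -0.0, -0.0]
ft_force: [0.4, 0.1, -2.1]
grip_width: 0.2
```

```bash
python3 -m crank '[[-1,[0,-0.03,0],[0,0,0]],[-1,[0,-0.04,0],[0,0,0]],[-1,[0,-0.04,0],[0,0,0]],[-1,[0,-0.04,0],[0,0,0]],[-1,[0,-0.04,0],[0,0,0]]]'
```

```text
clock: 17.8
position: [0.5542, -0.1736, 0.131]
ee_rot: [0.749, 0.663, 0.0, 0.0]
ft_force: [0.4, 0.3, -1.6]
grip_width: 0.206
```

```bash
python3 -m crank '[[-1,[0,-0.04,0],[0,0,0]],[-1,[0,-0.04,0],[0,0,0]],[-1,[0,-0.04,0],[0,0,0]],[-1,[0,-0.04,0],[0,0,0]],[-1,[0,-0.04,0],[0,0,0]]]';  python3 - <<'E'
from h import *
cv2.imwrite("pics/w9.png",cv2.resize(manip.camera("wrist")[120:300,200:420],None,fx=3.5,fy=3.5,interpolation=cv2.INTER_CUBIC))
E
```

```text
clock: 18.3
position: [0.5384, -0.1716, 0.1309]
ee_rot: [0.749, 0.663, 0.0, 0.0]
ft_force: [0.5, -0.5, -2.0]
grip_width: 0.203
```

View pics/w9.png

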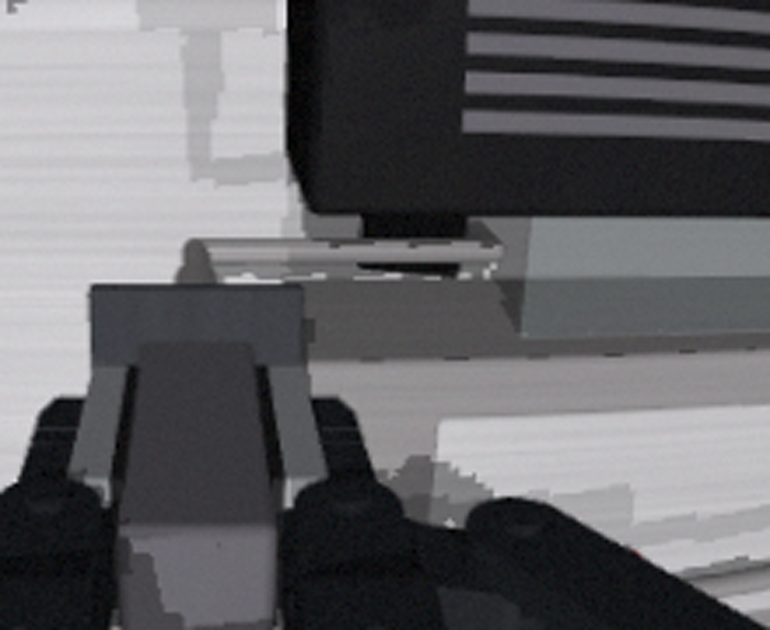

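The block (columns 360–465) is moving with the tip (about column 485), so I'll keep pulling.

```bash
python3 -m crank '[[-1,[0,-0.05,0],[0,0,0]],[-1,[0,-0.05,0],[0,0,0]],[-1,[0,-0.05,0],[0,0,0]],[-1,[0,-0.05,0],[0,0,0]],[-1,[0,-0.05,0],[0,0,0]]]'
```

```text
clock: 18.85
position: [0.5184, -0.1692, 0.1309]
ee_rot: [0.749, 0.663, -0.0, 0.0]
ft_force: [0.9, -0.5, -1.3]
grip_width: 0.2
```

```bash
python3 -m crank '[[-1,[0,-0.05,0],[0,0,0]],[-1,[0,-0.05,0],[0,0,0]],[-1,[0,-0.05,0],[0,0,0]],[-1,[0,-0.05,0],[0,0,0]],[-1,[0,-0.05,0],[0,0,0]]]'
```

```text
clock: 19.35
position: [0.4986, -0.1668, 0.1309]
ee_rot: [0.749, 0.663, 0.0, 0.0]
ft_force: [0.1, -0.5, -1.5]
grip_width: 0.194
```

```bash
python3 -m crank '[[-1,[0,-0.05,0],[0,0,0]],[-1,[0,-0.05,0],[0,0,0]],[-1,[0,-0.05,0],[0,0,0]],[-1,[0,-0.05,0],[0,0,0]],[-1,[0,-0.03,0],[0,0,0]]]'
python3 - <<'E'
from h import *
cv2.imwrite("pics/w10.png",cv2.resize(manip.camera("wrist")[120:300,200:420],None,fx=3.5,fy=3.5,interpolation=cv2.INTER_CUBIC))
E
```

```text
clock: 19.85
position: [0.4802, -0.1646, 0.1308]
ee_rot: [0.749, 0.663, -0.0, 0.0]
ft_force: [0.5, 0.9, -1.9]
grip_width: 0.202
```

View pics/w10.png

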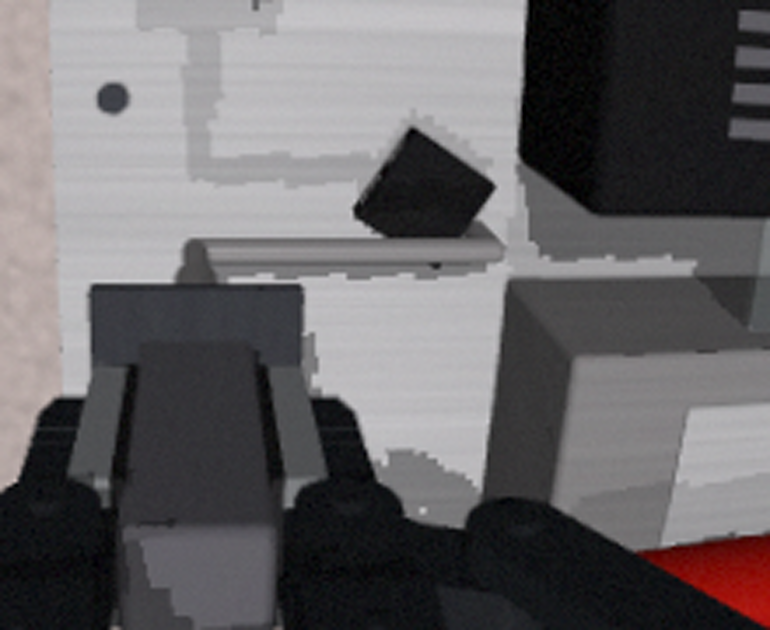

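Run:
```python
from h import *
T=wpose()
a=np.radians(-6.9);M=np.array([[np.cos(a),-np.sin(a)],[np.sin(a),np.cos(a)]]);t=np.array([.5605,-.1729])
f=lambda u,v,z:(M.T@(wonz(T,200+(u+.5)/3.5-.5,120+(v+.5)/3.5-.5,z)[:2]-t)*1000).round(1)
print([f(u,v,.01) for u,v in[(412,128),(495,186),(355,213)]],"unit floor",f(523,165,.003),f(508,260,.003),"hang run end",f(503,250,.003+.002+.019))
```

```text
[array([-28.4,  25.4]), array([-6.7, 11.2]), array([-41.6,   4.3])] unit floor [ 2.6 15.1] [  0.6 -10.1] hang run end [-7.7 -0.9]
```

```bash
python3 -m crank '[[-1,[0.02,-0.03,0],[0,0,0]],[-1,[0.02,-0.04,0],[0,0,0]],[-1,[0.02,-0.04,0],[0,0,0]],[-1,[0.02,-0.04,0],[0,0,0]],[-1,[0,0,0],[0,0,0]]]'
python3 - <<'E'
from h import *
T=wpose();np.save("T11.npy",T)
cv2.imwrite("pics/w11.png",cv2.resize(manip.camera("wrist")[120:300,200:420],None,fx=3.5,fy=3.5,interpolation=cv2.INTER_CUBIC))
E
```

```text
clock: 20.4
position: [0.4691, -0.1564, 0.1308]
ee_rot: [0.749, 0.663, -0.0, -0.0]
ft_force: [-0.1, -0.6, -1.0]
grip_width: 0.197
```

View pics/w11.png

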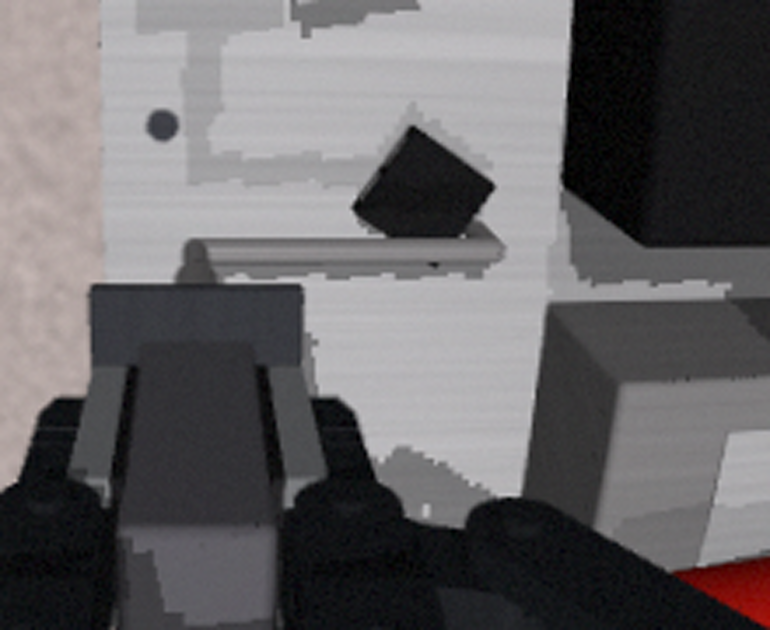

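```bash
python3 -m crank '[[-1,[-0.02,0.03,0],[0,0,0]],[-1,[0,0,-0.1],[0,0,0]],[-1,[0,0,-0.2],[0,0,0]],[-1,[0,0,-0.3],[0,0,0]],[-1,[0,0,-0.4],[0,0,0]]]'
python3 -m crank '[[-1,[0,0,-0.45],[0,0,0]],[-1,[0,0,-0.4],[0,0,0]],[-1,[0,0,-0.2],[0,0,0]],[-1,[0,0,-0.05],[0,0,0]],[-1,[0,0,0],[0,0,0]]]'
python3 - <<'E'
from h import *
plan([.5017,.3095,.296],87.3,12)
T=wpose();np.save("T12.npy",T)
cv2.imwrite("pics/w12.png",manip.camera("wrist"))
E
```

```text
clock: 20.95
position: [0.4711, -0.1584, 0.2113]
ee_rot: [0.749, 0.663, -0.0, -0.001]
ft_force: [0.2, -1.6, -1.8]
grip_width: 0.202
clock: 21.45
position: [0.4718, -0.1586, 0.2991]
ee_rot: [0.749, 0.663, 0.0, 0.0]
ft_force: [-0.7, 0.3, -2.1]
grip_width: 0.201
[0.488, -0.028, 0.003] [0.0, 0.0, -0.008]
[0.488, -0.025, 0.003] [0.0, 0.0, -0.008]
[0.488, -0.022, 0.003] [0.0, 0.0, -0.008]
[0.488, -0.019, 0.003] [0.0, 0.0, -0.008]
[0.488, -0.016, 0.003] [0.0, 0.0, -0.008]
[0.488, -0.013, 0.003] [0.0, 0.0, -0.008]
[0.489, -0.01, 0.003] [0.0, 0.0, -0.008]
[0.489, -0.007, 0.003] [0.0, 0.0, -0.008]
[0.489, -0.004, 0.003] [0.0, 0.0, -0.008]
[0.489, -0.001, 0.003] [0.0, 0.0, -0.008]
[0.489, 0.002, 0.003] [0.0, 0.0, -0.008]
[0.489, 0.005, 0.003] [0.0, 0.0, -0.008]
```

View pics/w12.png

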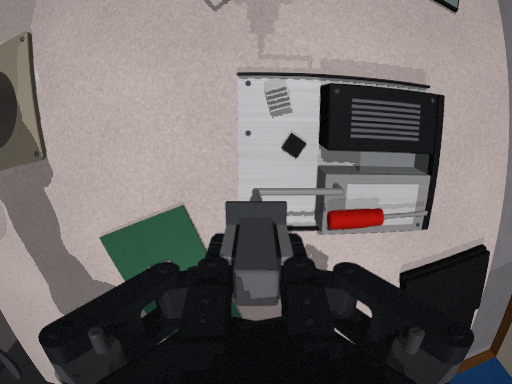

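The block is out on the bare tray at pixel (294,146), clear of the units, and the pick has been lifted off it. Returning the pick to the rest.

```bash
python3 -m crank '[[-1,[0.3,-0.02,0],[0,0,-0.008]],[-1,[0.5,-0.02,0],[0,0,-0.008]],[-1,[0.5,-0.02,0],[0,0,-0.008]],[-1,[0.5,-0.02,0],[0,0,-0.008]],[-1,[0.5,-0.02,0],[0,0,-0.008]]]'
python3 -m crank '[[-1,[0.5,-0.02,0],[0,0,-0.008]],[-1,[0.5,-0.01,0],[0,0,-0.008]],[-1,[0.5,-0.01,0],[0,0,-0.008]],[-1,[0.5,-0.01,0],[0,0,-0.008]],[-1,[0.5,0,0],[0,0,-0.008]]]'
python3 -m crank '[[-1,[0.5,0,0],[0,0,-0.008]],[-1,[0.4,0,0],[0,0,-0.008]],[-1,[0.1,0,0],[0,0,0]],[-1,[0,0,0],[0,0,0]],[-1,[0,0,0],[0,0,0]]]'
python3 - <<'E'
from h import *
plan([.5017,.3095,.296],87.3,1)
E
```

```text
clock: 22.0
position: [0.4829, 0.0266, 0.2975]
ee_rot: [0.738, 0.675, -0.001, -0.001]
ft_force: [0.5, 0.4, -2.1]
grip_width: 0.201
clock: 22.5
position: [0.4945, 0.2261, 0.2975]
ee_rot: [0.728, 0.686, -0.001, -0.0]
ft_force: [1.1, -0.9, -2.2]
grip_width: 0.204
clock: 23.0
position: [0.4996, 0.3036, 0.2979]
ee_rot: [0.724, 0.69, -0.001, 0.0]
ft_force: [-0.7, -0.4, -2.5]
grip_width: 0.201
[0.075, 0.023, 0.024] [-0.001, 0.002, 0.0]
```

```bash
python3 -m crank '[[-1,[0.07,0.02,0],[0,0,0]],[-1,[0,0,0],[0,0,0]],[-1,[0,0,0],[0,0,0]],[-1,[0,0,0],[0,0,0]],[-1,[0,0,0],[0,0,0]]]'
python3 - <<'E'
from h import *
plan([.5017,.3095,.156],87.3,1)
cv2.imwrite("pics/w13.png",cv2.resize(manip.camera("wrist")[100:300,180:380],None,fx=3,fy=3))
s=manip.camera("scene");cv2.imwrite("pics/s13.png",cv2.resize(s[130:330,240:400],None,fx=3,fy=3,interpolation=cv2.INTER_CUBIC))
E
```

```text
clock: 23.5
position: [0.5014, 0.31, 0.2989]
ee_rot: [0.723, 0.69, 0.0, 0.0]
ft_force: [-0.0, -0.4, -1.5]
grip_width: 0.199
[-0.006, 0.004, 1.786] [0.0, 0.0, 0.001]
```

View pics/w13.png

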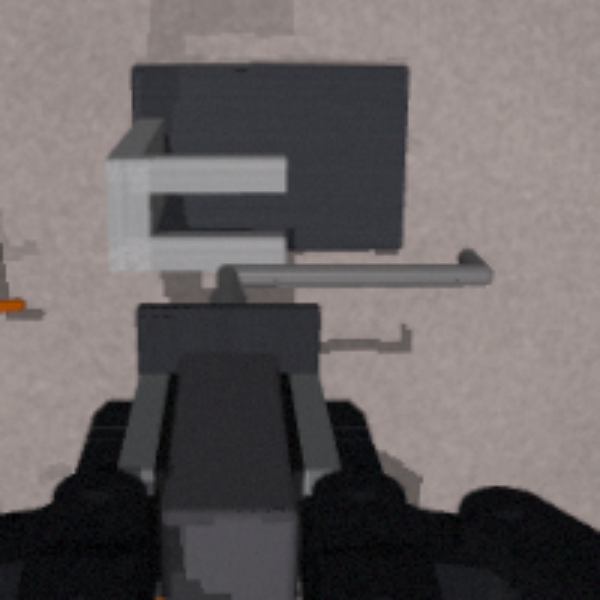

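View pics/s13.png

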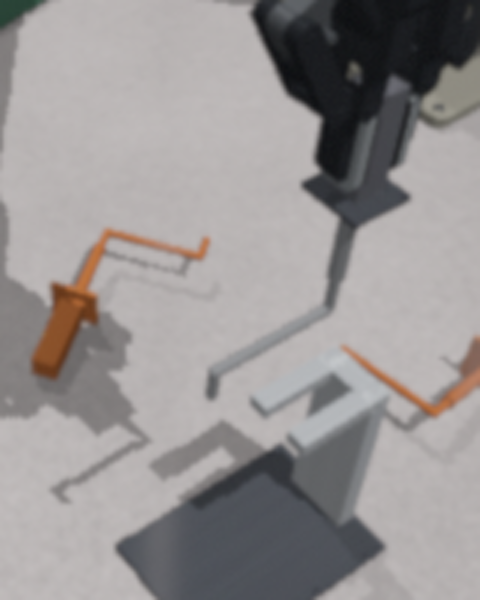

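```bash
python3 -m crank '[[-1,[-0.005,0.004,0.1],[0,0,0]],[-1,[0,0,0.15],[0,0,0]],[-1,[0,0,0.15],[0,0,0]],[-1,[0,0,0.15],[0,0,0]],[-1,[0,0,0.15],[0,0,0]]]'
```

```text
clock: 24.1
position: [0.5014, 0.3097, 0.2413]
ee_rot: [0.723, 0.691, -0.0, -0.0]
ft_force: [-0.1, 0.5, -2.7]
grip_width: 0.201
```

```bash
python3 -m crank '[[-1,[0,0,0.15],[0,0,0]],[-1,[0,0,0.15],[0,0,0]],[-1,[0,0,0.15],[0,0,0]],[-1,[0,0,0.15],[0,0,0]],[-1,[0,0,0.1],[0,0,0]]]'
```

```text
clock: 24.6
position: [0.5014, 0.3097, 0.1855]
ee_rot: [0.723, 0.691, -0.0, -0.0]
ft_force: [0.5, -0.4, -2.0]
grip_width: 0.198
```

```bash
python3 -m crank '[[-1,[0,0,0.1],[0,0,0]],[-1,[0,0,0.1],[0,0,0]],[-1,[0,0,0.05],[0,0,0]],[-1,[0,0,0],[0,0,0]],[-1,[0,0,0],[0,0,0]]]'
python3 - <<'E'
from h import *
plan([.5017,.3095,.156],87.3,1)
E
```

```text
clock: 25.1
position: [0.5017, 0.31, 0.1671]
ee_rot: [0.723, 0.691, 0.0, 0.0]
ft_force: [-1.2, 0.3, -1.2]
grip_width: 0.207
[-0.007, 0.0, 0.138] [0.0, -0.0, 0.001]
```

```bash
python3 -m crank '[[-1,[-0.005,0,0.03],[0,0,0]],[-1,[0,0,0.03],[0,0,0]],[-1,[0,0,0.03],[0,0,0]],[-1,[0,0,0.015],[0,0,0]],[-1,[0,0,0],[0,0,0]]]'
```

```text
clock: 25.6
position: [0.5016, 0.3094, 0.1582]
ee_rot: [0.723, 0.691, -0.0, 0.0]
ft_force: [-0.4, 0.5, -1.4]
grip_width: 0.198
```

```bash
python3 -m crank '[[-1,[0,0,0.012],[0,0,0]],[-1,[0,0,0.012],[0,0,0]],[-1,[0,0,0],[0,0,0]],[-1,[0,0,0],[0,0,0]],[-1,[0,0,0],[0,0,0]]]'
python3 - <<'E'
from h import *
s=manip.camera("scene");cv2.imwrite("pics/s14.png",cv2.resize(s[170:350,260:400],None,fx=3.3,fy=3.3,interpolation=cv2.INTER_CUBIC))
E
```

```text
clock: 26.1
position: [0.5016, 0.3095, 0.1565]
ee_rot: [0.723, 0.691, 0.0, 0.0]
ft_force: [0.2, -1.0, -2.4]
grip_width: 0.203
```

View pics/s14.png

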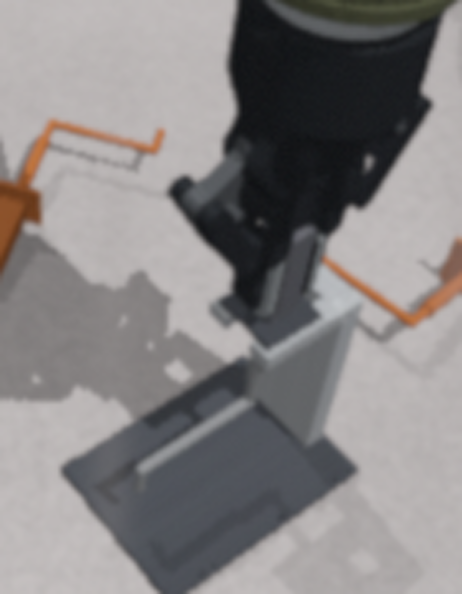

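```bash
python3 -m crank '[[-1,[0,0,0.006],[0,0,0]],[-1,[0,0,0.006],[0,0,0]],[-1,[0,0,0],[0,0,0]],[-1,[0,0,0],[0,0,0]],[-1,[0,0,0],[0,0,0]]]'
```

```text
clock: 26.65
position: [0.5017, 0.3095, 0.1561]
ee_rot: [0.723, 0.691, 0.0, 0.0]
ft_force: [-1.8, -2.3, 5.8]
grip_width: 0.203
```

```bash
python3 -m crank '[[-1,[0,0,0.006],[0,0,0]],[-1,[0,0,0.0],[0,0,0]],[-1,[0,0,0],[0,0,0]],[-1,[0,0,0],[0,0,0]],[-1,[0,0,0],[0,0,0]]]'
```

```text
clock: 27.15
position: [0.5017, 0.3096, 0.1561]
ee_rot: [0.723, 0.691, 0.0, 0.0]
ft_force: [-3.8, -3.6, 10.3]
grip_width: 0.208
```

Seated: the upward force felt is 10 N, so the collar is on the fork. Releasing.

```bash
python3 -m crank '[[-0.5,[0,0,-0.006],[0,0,0]],[-0.3,[0,0,0],[0,0,0]],[0,[0,0,0],[0,0,0]],[0.3,[0,0,0],[0,0,0]],[0.6,[0,0,0],[0,0,0]]]'
python3 -m crank '[[1,[0,0,0],[0,0,0]],[1,[0,0,0],[0,0,0]],[1,[0,0,0],[0,0,0]],[1,[0,0,0],[0,0,0]],[1,[0,0,0],[0,0,0]]]'
python3 -m crank '[[1,[0,0,-0.1],[0,0,0]],[1,[0,0,-0.3],[0,0,0]],[1,[0,0,-0.4],[0,0,0]],[1,[0,0,-0.4],[0,0,0]],[1,[0,0,-0.3],[0,0,0]]]'
python3 -m crank '[[1,[-0.3,0,-0.2],[0,0,0]],[1,[-0.5,0,0],[0,0,0]],[1,[-0.5,0,0],[0,0,0]],[1,[-0.3,0,0],[0,0,0]],[1,[0,0,0],[0,0,0]]]'
python3 - <<'E'
from h import *
for n in ["scene","top","wrist"]: cv2.imwrite(f"pics/{n}15.png",manip.camera(n))
s=cv2.imread("pics/scene15.png");t=cv2.imread("pics/top15.png")
a=cv2.resize(s[220:350,270:380],(400,473),interpolation=cv2.INTER_CUBIC);b=cv2.resize(t[60:215,310:440],(396,473),interpolation=cv2.INTER_CUBIC)
cv2.imwrite("pics/f15.png",np.hstack([a,b]))
E
```

```text
clock: 27.65
position: [0.5016, 0.3095, 0.1554]
ee_rot: [0.723, 0.691, -0.0, -0.0]
ft_force: [0.3, -0.7, -0.3]
grip_width: 0.793
clock: 28.15
position: [0.5016, 0.3094, 0.1555]
ee_rot: [0.723, 0.691, -0.0, 0.0]
ft_force: [0.4, 0.5, 0.2]
grip_width: 0.998
clock: 28.65
position: [0.5016, 0.3099, 0.2783]
ee_rot: [0.723, 0.691, 0.001, 0.0]
ft_force: [-0.4, -0.2, 0.4]
grip_width: 1.0
clock: 29.15
position: [0.4964, 0.1777, 0.2921]
ee_rot: [0.725, 0.689, -0.0, 0.001]
ft_force: [0.9, 0.1, 0.4]
grip_width: 1.002
```

View pics/f15.png

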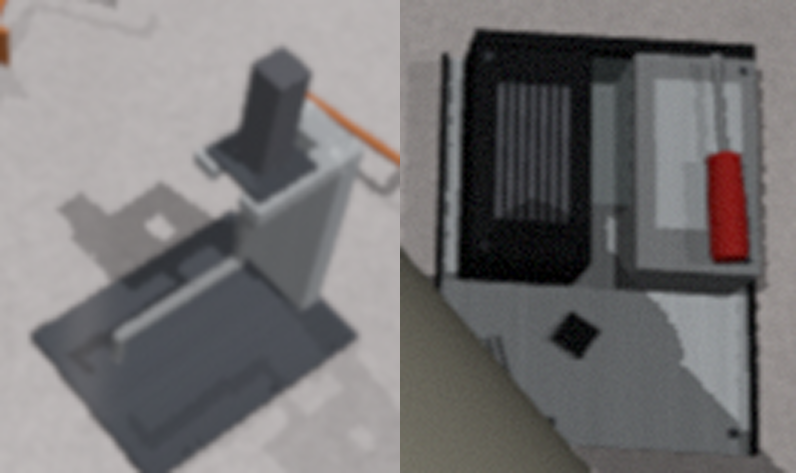

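View pics/wrist15.png

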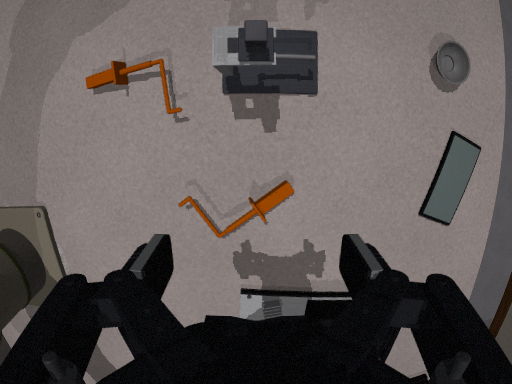

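The pick hangs upright and seated on the fork. The block lies wholly on the bare tray in front of the gap, and the robot is clear of everything. Handing in.

```bash
python3 -m crank '[[1,[0,0,0],[0,0,0]],[1,[0,0,0],[0,0,0]],[1,[0,0,0],[0,0,0]],[1,[0,0,0],[0,0,0]],[1,[0,0,0],[0,0,0]]]'; python3 -c "
from workcell import manip
print(manip.hand_in())"
```

```text
clock: 29.8
position: [0.4956, 0.1818, 0.2915]
ee_rot: [0.723, 0.691, -0.0, -0.0]
ft_force: [-0.3, 1.6, -0.4]
grip_width: 1.002
the job is handed in; nothing more can be done
None
```

The connector block is out of the gap and lying wholly on the bare tray, and the pick is hanging back in its rest. I handed the job in at 29.8 s.

- **What I did:** I took the dark pick from its rest and found its tip length by touching the bare tray, with about 8 N of push. I passed the tip over the block under the clear strip, dropped it behind and pulled the block out. The block was moved only with the pick. I then hung the pick back, pressing it on to the fork with about 12 N.
- **Last checks:** The final pictures show the block on the tray, about 20 mm in front of the units by eye. It turned about 35–40° as it left the gap, so I gave it one more small pull for clearance. The collar sits on the fork with the shaft between the prongs, and the robot was clear of everything. Forces read at the end of each move while the pick was in the gap and during the pull were only its own weight and noise. The last pictures showed no change to the orange look-alikes or the screwdriver.
- **Small disagreements:** The touch put the tip about 2 mm lower relative to the collar than the camera had suggested for the tray height. The cameras also differed by 2–3 mm on the tip's sideways position. Both were well inside the clearances.

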